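# Release a food tin from its carrying cradle

### The job

Swing the cradle's sprung clamp up by its red bar until it stays wide open on its own and let go of it, with the food tin still in its place. Then lift the tin out by its black handle and set it down gently, upright and with its whole base on the blue mat; do not drop or tip it, leave the clamp open and do not disturb the other things on the table.

Things in the scene. Friction and masses are not known exactly. Their poses are not given: they have to be found in the camera images.
- cradle: Dark steel base plate, 240 x 150 x 12 mm, fixed. Origin: centre of its underside. Four low stops (tops at 28 mm) round the tin's place, inner faces 58 mm from the origin: the tin comes out upward only. Two hinge posts, 120 mm high, at x = +92, y = +-55 mm; a tension spring outside the +y post reaches 140 mm high. Its +x points from the shut clamp's red bar to the hinge.
- clamp (a joint): Angle (rad) of the U-shaped clamp: 0 = shut, its two side rods lying level on the tin's lid; it grows as the red bar swings up and over towards the hinge, to a stop at 1.75, a little beyond upright. Over-centre spring: it pushes shut below about 0.95 (5 N upward on the bar starts to lift it, less further up); beyond (surely from 1.05) it springs open to the stop in about 1 s and stays there.
- clamp_bar (a point): Middle of the clamp's cross bar, with a red sleeve of 18 mm diameter and 60 mm length along the cradle's y axis. 197 mm from the hinge axis, 108 mm above the table when shut, 105 mm from the cradle's origin towards its -x, 50 mm from the tin's side. Round: it can turn between the fingers. The side rods (12 mm diameter) join it at y = +-42 mm, 72 mm clear between them.
- clamp_hinge (a point): Middle of the clamp's hinge axis (parallel to the cradle's y axis), 108 mm above the table, 92 mm from the cradle's origin towards its +x.
- tin: Closed stainless food tin (lid does not come off), diameter 110 mm, 90 mm high to the flat top of the lid, 0.3 to 0.6 kg. Origin: centre of its underside. It starts on the cradle plate, 12 mm above the table, centred on the cradle; its yaw differs from the cradle's by up to 0.5 rad.
- tin_handle (a point): Middle of the tin's bar handle, black, 70 mm long along the tin's x axis, 14 mm wide along its y axis, 12 mm high, 124 mm above the tin's origin (its underside clears the lid by 28 mm). Grip it across its width from above.
- mat_blue: Blue round table mat, diameter 160 mm, 8 mm thick, fixed. Origin: centre of its underside. The tin goes here.
- mat_orange: Orange round table mat of the same size, fixed; not used.
- spare_tin: Bystander: low steel tin, diameter 110 mm, 65 mm high, with a black knob 14 mm high. Origin: centre of its underside.
- mug: Bystander: steel mug, 76 mm diameter, 85 mm high. Origin: centre of its underside.
- jar: Bystander: amber glass jar with a red cap, 64 mm diameter, 100 mm high. Origin: centre of its underside.
- spoon: Bystander: serving spoon about 200 mm long lying on the table.
Mind the look-alikes: they are no part of the job. What is shaped like the tin but purple is not meant. Several things have the shape of the mat_blue; the one meant has the colours described above.

How it is judged:
By the outcome, as a careful person would: the job done as asked, in the order asked, and still so for the second after the job is handed in, with the robot touching nothing.
It also fails if it takes over 64 s, if anything falls off the work surface, if the arm or the gripper's body presses on something with over 40 N, if the wrist force passes 120 N, or if a joint passes its speed limit or range.

### The arm

A 6-joint arm with a two-finger parallel gripper is mounted at the origin on the work surface. World frame = base frame: x ahead of the robot, y to its left, z up, the work surface at z = 0. Lengths are in m, angles in degrees, forces in N, time in s.
With the tool pointing down it reaches from about 0.275 to 0.75 m from the base axis. Payload 10.2 kg.
Tool frame: the origin (TCP) lies midway between the tips of the shut fingers; the grasp point (between the pads) lies 19 mm behind it; z points along the fingers, y is the direction in which the jaws open and shut (so a half turn about z gives the same grasp; the last joint's range is limited). The gripper opens to 85 mm and grips with 20 to 120 N. Pads are 22 mm wide; open, the fingers measure 114 mm over their backs; the gripper's body (76 mm by 85 mm) begins 54 mm behind the grasp point. The pads swing forward as they close: fully open they stand 13 mm farther back than shut.
Start: joints at [-84.019, 17.928, 85.812, -0, 76.261, -12.8], TCP at [0.169, -0.497, 0.204] pointing down, gripper open.
Joint ranges: [-168.41, 168.41], [-55.51, 124.54], [10.69, 146.95], [-70.63, 250.63], [1, 178], [-165.06, 165.06]. Speed limits (degrees/s): [136.94, 136.94, 172.46, 180, 180, 180].

### API

Orientations are given as [roll, pitch, yaw] about the fixed x, y, z axes, in that order (R = Rz(yaw) Ry(pitch) Rx(roll)).
In Python, from station import read_state, get_image, robot gives the robot as it stands.
- The arm moves only by the tool arm_command, never from a script. Its argument "rows" is one flat list of numbers, 4 for each row, row after row: the shift along the tool's x, y, z in m, then the turn about the tool's z in degrees. In form: [dx, dy, dz, roll, dx, dy, dz, roll, ...]. A call has 1 to 8 rows; each row is the pose to reach, as a shift and turn from the pose commanded when the call began, along the tool's axes at that moment; what a row does not reach only later rows make up. A row lasts 1/8 s, in which the tool goes at most 62.5 mm and 10.7 degrees, less where a joint would pass 70% of its speed; a pose out of reach is approached as far as the arm can. A call with a gripper value outside its range is refused whole. "hand" is the opening, from 0 (shut) to 1 (fully open), set as the call begins (left out, the last holds). The fingers move at their own pace and stop on an object; "grip_force" is the grip in N (left out, the last holds). Time passes only in rows, so rows that repeat a pose let the fingers close. It gives the time, the measured TCP pose, the force and the opening at its end, in the units of the state.
- read_state(): the state, without advancing time (a new reading comes with each control period).
- get_image(name): name is "scene" or "side" or "wrist"; returns a dict with "color" (384x512x3 uint8, red, green, blue), "range_z" (384x512 float32, m along the optical axis (not along the pixel's ray), 0 where there is no reading), "vfov" (degrees; the focal length in pixels is half the picture's height over the tangent of half this angle, whatever the lens; pixels are square), "cx", "cy" (the principal point, pixels), "D" ([k1, k2, p1, p2, k3] as OpenCV has them; the pictures are not rectified), "R" (3x3) and "t" (3): a world point X has camera coordinates R X + t. Camera axes: x right, y down, z forward; pixel columns grow to the right and rows downward; lengths in m; the calibration is good to about 2 mm. A picture is of the moment at which its call begins.
- robot.hand_in(): hands the job in, once; it reports no verdict.
The state is a dict: "time_s": time; "joint_positions": joint angles; "qd": joint speeds; "effort": joint torques, N m; "tool_pos": TCP position; "tool_rot": TCP orientation; "wrist_force": force on the tool from outside, world axes, zero at the start; "moment": the same for the moment, N m; "finger_gap": opening from 0.0 (shut) to 1.0 (fully open).
Only numpy, scipy, OpenCV 4.12 (cv2) and the standard library are available. Lean on these libraries where they do the work, as an engineer would, in place of code of your own. Each camera call takes 0.05 s, during which the arm holds its last target.

## Working session

There is one attempt and no reset: what is moved stays moved. The work goes in short steps, Python scripts to look and compute and a tool call to move; the robot and the scene stay as the last step left them, time stands still between calls to the robot, and variables do not carry over. Pictures are saved under pics/ and viewed, and the job is handed in when it is done.

Besides the shell and the picture viewer there is one more tool, called after ">>>" as name(argument=value, ...) on one line, values as JSON. arm_command: Moves the arm, as the interface text tells. Its arguments: {"type":"object","properties":{"rows":{"type":"array"},"hand":{"type":"number"},"grip_force":{"type":"number"}},"required":["rows"]}

```bash
ls; mkdir -p pics; cat > h.py <<'E'
import numpy as np, cv2
from station import read_state, get_image, robot
def K(im):
    h=im["color"].shape[0]; f=h/2/np.tan(np.radians(im["vfov"]/2))
    return np.array([[f,0,im["cx"]],[0,f,im["cy"]],[0,0,1.]])
def save(im,n): cv2.imwrite(n,cv2.cvtColor(im["color"],cv2.COLOR_RGB2BGR))
def rays(im,uv):
    uv=np.asarray(uv,float).reshape(-1,1,2)
    p=cv2.undistortPoints(uv,K(im),np.array(im["D"],float)).reshape(-1,2)
    return np.c_[p,np.ones(len(p))]
def onplane(im,uv,z):
    R=np.array(im["R"]);t=np.array(im["t"]);d=rays(im,uv)@R; c=-R.T@t
    return c+d*((z-c[2])/d[:,2])[:,None]
def pts(im,uv):
    uv=np.asarray(uv).reshape(-1,2); z=im["range_z"][uv[:,1],uv[:,0]]
    d=rays(im,uv)*z[:,None]; R=np.array(im["R"]);t=np.array(im["t"])
    return (d-t)@R
E
python3 - <<'E'
from h import *
import pickle
s=read_state();print({k:np.round(v,3) for k,v in s.items()})
for n in("scene","side","wrist"):
    im=get_image(n);save(im,f"pics/{n}0.png");pickle.dump(im,open(f"{n}0.pkl","wb"));R=np.array(im["R"]);print(n,-R.T@im["t"],R[2],im["vfov"],im["D"])
E
```

```text
pics
{'time_s': np.float64(0.0), 'joint_positions': array([-8.4019e+01,  1.7960e+01,  8.5855e+01,  2.0000e-03,  7.6262e+01,
       -1.2799e+01]), 'qd': array([ 0.097, -0.041, -0.021, -0.029, -0.033,  0.104]), 'effort': array([-0.0000e+00, -4.1227e+01, -2.5974e+01, -0.0000e+00,  4.0000e-03,
        0.0000e+00]), 'tool_pos': array([ 0.169, -0.497,  0.203]), 'tool_rot': array([-1.79926e+02, -1.90000e-02,  1.87800e+01]), 'wrist_force': array([ 0.118,  0.782, -0.963]), 'moment': array([-0.005,  0.019, -0.069]), 'finger_gap': np.float64(1.006)}
scene [1.32269094 0.32998785 1.59872299] [-0.50110866 -0.18194354 -0.84604176] 44.617655179380755 [-0.10379117  0.          0.          0.          0.        ]
side [0.2418594  0.97785059 1.11883283] [ 0.15688105 -0.67235782 -0.72341087] 50.628223646590655 [-0.07817021  0.          0.          0.          0.        ]
wrist [ 0.24086917 -0.47128604  0.37353591] [-0.28241598 -0.09388417 -0.95468685] 62.540506736354175 [-0.08042268  0.          0.          0.          0.        ]
```

View pics/scene0.png

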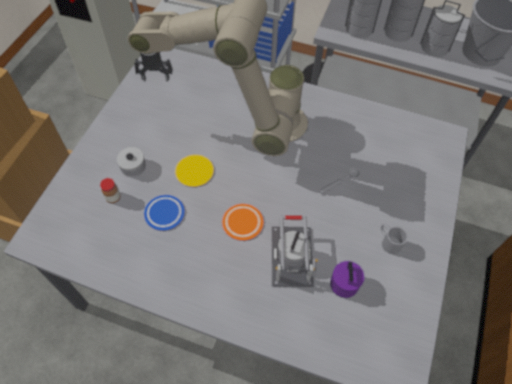

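View pics/side0.png

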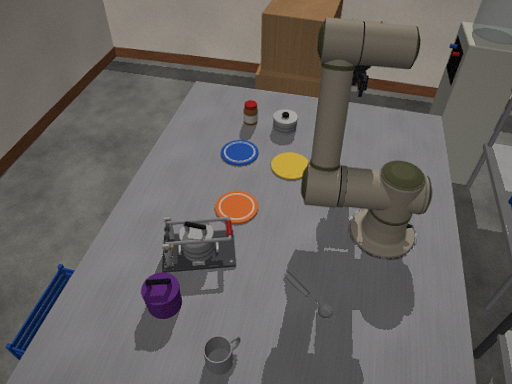

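View pics/wrist0.png

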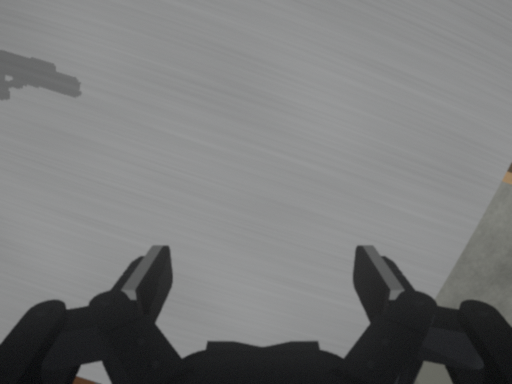

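The scene view shows the cradle at about (293,255), its red bar at (293,218), the blue mat at (165,212) and the purple tin at (348,279). In the side view the bar is at (229,228), the black handle at (196,226) and the blue mat at (240,153). Next I'll measure these.

```bash
python3 - <<'E'
from h import *
import pickle
ims={n:pickle.load(open(n+"0.pkl","rb")) for n in("scene","side")}
def comps(m):
    n,l,st,c=cv2.connectedComponentsWithStats(m.astype(np.uint8)); return [(l==i,st[i],c[i]) for i in range(1,n) if st[i][4]>15]
for n,im in ims.items():
    hsv=cv2.cvtColor(im["color"],cv2.COLOR_RGB2HSV);H,S,V=[hsv[...,i].astype(int) for i in range(3)]
    print("==",n)
    for nm,m,z in(("blue",(H>105)&(H<125)&(S>150),.008),("red",((H<6)|(H>174))&(S>150),.108),("orange",(H>6)&(H<18)&(S>170),.008),("yellow",(H>22)&(H<32)&(S>170),.008),("purple",(H>130)&(H<160)&(S>100),.09),("black",(V<45),.142)):
        for mm,st,c in comps(m):
            if nm in("black",) and not (abs(c[0]-(293 if n=="scene" else 196))<80 and abs(c[1]-(245 if n=="scene" else 240))<60): continue
            ys,xs=np.nonzero(mm); P=pts(im,np.c_[xs,ys]);
            # ellipse centre for mats
            cnt=max(cv2.findContours(mm.astype(np.uint8),0,2)[0],key=len)[:,0]
            w=onplane(im,cnt,z); ce,r=cv2.minEnclosingCircle(w[:,:2].astype(np.float32))
            rr=cv2.minAreaRect(w[:,:2].astype(np.float32))
            print(nm,st,c.round(1),"plane",onplane(im,[c],z)[0].round(4),"circ",np.round(ce,4),round(r,4),"depthmed",np.median(P,0).round(4),"box",[np.round(a,3) for a in rr])
for n in ims:
  im=ims[n];x,y=(250,200) if n=="scene" else (145,195)
  cv2.imwrite(f"pics/{n}_crop.png",cv2.resize(cv2.cvtColor(im["color"][y:y+110,x:x+130],cv2.COLOR_RGB2BGR),None,fx=6,fy=5.4,interpolation=2)[:600])
E
```

```text
== scene
blue [279  27  11  10  34] [282.4  30.6] plane [-0.5814 -0.1844  0.008 ] circ [-0.5736 -0.18  ] 0.0401 depthmed [-0.8616 -0.2638 -0.2313] box [array([-0.577, -0.174]), array([0.073, 0.052]), np.float64(18.196)]
blue [279  38   5   5  16] [281.1  39.9] plane [-0.509  -0.1681  0.008 ] circ [-0.5097 -0.1679] 0.0178 depthmed [-0.87   -0.2626 -0.3135] box [array([-0.509, -0.168]), array([0.032, 0.02 ]), np.float64(18.205)]
blue [150 200  28  24 511] [163.5 211.6] plane [ 0.6014 -0.2859  0.008 ] circ [ 0.6005 -0.2865] 0.0534 depthmed [ 0.6007 -0.2862  0.0072] box [array([ 0.601, -0.286]), array([0.103, 0.105]), np.float64(42.351)]
blue [145 211  38  19  79] [163.5 222.9] plane [ 0.6464 -0.2644  0.008 ] circ [ 0.6091 -0.2828] 0.0744 depthmed [ 0.6553 -0.256   0.0078] box [array([ 0.636, -0.273]), array([0.079, 0.147]), np.float64(20.621)]
red [69  0  6  4 17] [71.5  1.1] plane [-0.3189 -1.2659  0.108 ] circ [-0.3162 -1.268 ] 0.0178 depthmed [-0.3785 -1.3142  0.0557] box [array([-0.315, -1.266]), array([0.026, 0.03 ]), np.float64(17.41)]
red [101 179  13  12 114] [106.9 184.4] plane
[... 7726 characters left out ...]
d [0.686  0.2882 0.1105] box [array([0.663, 0.312]), array([0.011, 0.031]), np.float64(74.005)]
black [163 251  72  21 323] [193.2 264.4] plane [0.5581 0.3793 0.142 ] circ [0.5391 0.3873] 0.101 depthmed [0.6142 0.2982 0.0121] box [array([0.549, 0.358]), array([0.202, 0.067]), np.float64(19.506)]
black [163 254   2  13  17] [163.2 260. ] plane [0.6476 0.3861 0.142 ] circ [0.6484 0.386 ] 0.0212 depthmed [0.7003 0.309  0.0122] box [array([0.647, 0.385]), array([0.003, 0.042]), np.float64(22.061)]
black [146 279  25   7 122] [157.5 281.5] plane [0.6359 0.4573 0.142 ] circ [0.6353 0.4555] 0.0343 depthmed [0.6404 0.4501 0.1292] box [array([0.635, 0.457]), array([0.067, 0.017]), np.float64(20.364)]
```

View pics/scene_crop.png

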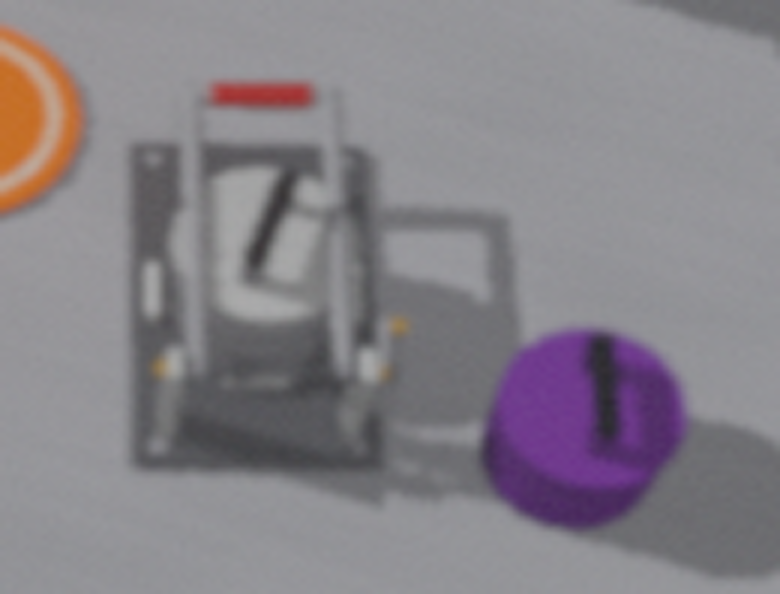

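View pics/side_crop.png

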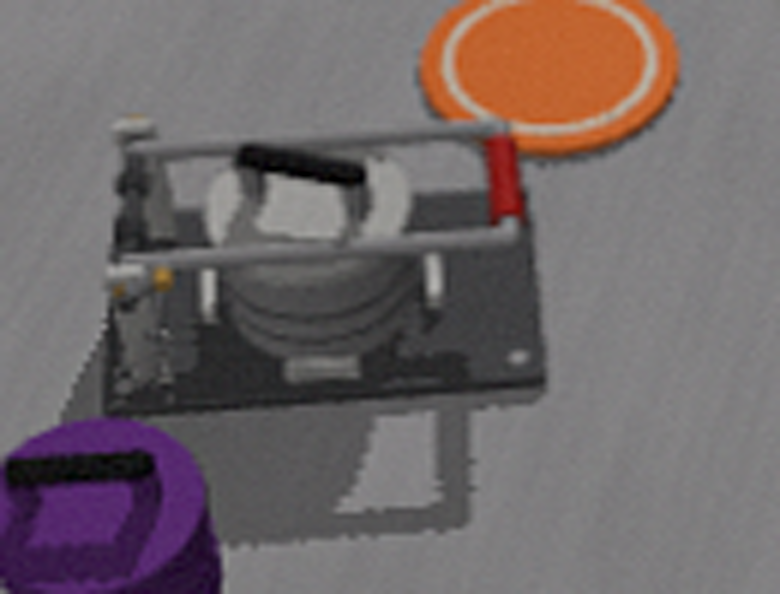

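```bash
cat >> h.py <<'E'
def to(goal,yaw,s=None):
    from scipy.spatial.transform import Rotation as Ro
    s=s or read_state(); R=Ro.from_euler('xyz',s["tool_rot"],degrees=True).as_matrix()
    d=R.T@(np.array(goal)-s["tool_pos"]); r=-(yaw-s["tool_rot"][2]); r=(r+180)%360-180
    return d.round(4),round(r,1)
E
python3 -c "
from h import *
print(to([.48,.19,.29],110))"
```

```text
(array([ 0.5156, -0.5502, -0.0862]), np.float64(-91.2))
```

>>> arm_command(rows=[0.515,-0.55,-0.086,-91,0.515,-0.55,-0.086,-91,0.515,-0.55,-0.086,-91,0.515,-0.55,-0.086,-91,0.515,-0.55,-0.086,-91,0.515,-0.55,-0.086,-91,0.515,-0.55,-0.086,-91,0.515,-0.55,-0.086,-91], hand=0.5, grip_force=30)

```text
time_s: 1.15
tool_pos: [0.3741, -0.0424, 0.2607]
tool_rot: [180.0, 0.0, 105.1]
wrist_force: [0.0, -0.6, 0.4]
finger_gap: 0.499
```

```bash
python3 -c "
from h import *
print(to([.48,.19,.29],110))"
```

```text
(array([ 0.1969,  0.1627, -0.0294]), np.float64(-4.9))
```

>>> arm_command(rows=[0.19,0.155,-0.028,-5,0.19,0.155,-0.028,-5,0.19,0.155,-0.028,-5,0.19,0.155,-0.028,-5,0.19,0.155,-0.028,-5,0.19,0.155,-0.028,-5])

```text
time_s: 1.9
tool_pos: [0.475, 0.1784, 0.2879]
tool_rot: [-179.9, 0.0, 109.7]
wrist_force: [0.1, 0.6, -0.3]
finger_gap: 0.499
```

```bash
python3 - <<'E'
from h import *
import pickle
print({k:np.round(v,3) for k,v in read_state().items()})
im=get_image("wrist");save(im,"pics/w1.png");pickle.dump(im,open("w1.pkl","wb"))
hsv=cv2.cvtColor(im["color"],cv2.COLOR_RGB2HSV);H,S,V=[hsv[...,i].astype(int) for i in range(3)]
m=((H<6)|(H>174))&(S>120)
n,l,st,c=cv2.connectedComponentsWithStats(m.astype(np.uint8))
for i in range(1,n):
    if st[i][4]>100:
        ys,xs=np.nonzero(l==i);P=pts(im,np.c_[xs,ys]);cnt=max(cv2.findContours((l==i).astype(np.uint8),0,2)[0],key=len)[:,0]
        w=onplane(im,cnt,.112);r=cv2.minAreaRect(w[:,:2].astype(np.float32))
        print(st[i],c[i],P.mean(0),np.percentile(P[:,2],[5,50,95]),r)
E
```

```text
{'time_s': np.float64(1.9), 'joint_positions': array([ 7.3400e+00,  1.3041e+01,  7.9701e+01, -1.7000e-02,  8.7315e+01,
       -1.2396e+01]), 'qd': array([-1.496, -0.982,  0.609,  0.059, -0.016, -0.108]), 'effort': array([ 1.2510e+00, -3.7623e+01, -2.7593e+01,  5.0000e-02, -9.0000e-03,
        2.4000e-02]), 'tool_pos': array([0.475, 0.178, 0.288]), 'tool_rot': array([-1.79940e+02,  4.00000e-03,  1.09737e+02]), 'wrist_force': array([ 0.06 ,  0.613, -0.271]), 'moment': array([-0.016, -0.029, -0.063]), 'finger_gap': np.float64(0.499)}
[285 125  16  54 774] [292.15762274 151.56589147] [0.50106754 0.20250191 0.11669856] [0.11246004 0.11613783 0.11810282] ((0.5019019842147827, 0.20143042504787445), (0.01625206135213375, 0.05948911979794502), 19.454269409179688)
```

View pics/w1.png

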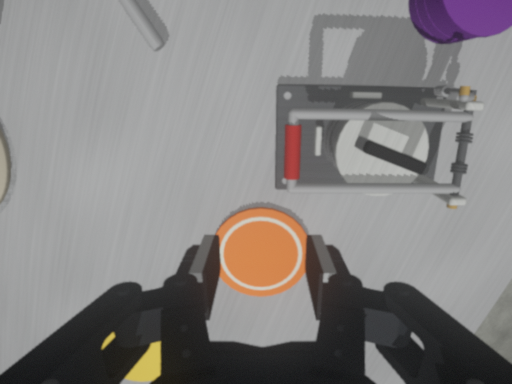

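The wrist view shows the bar at (292,152), the shut clamp over the tin, and the handle running from about (358,145) to (425,167). I'll get the handle pose and cradle yaw from this view.

```bash
python3 - <<'E'
from h import *
import pickle
im=pickle.load(open("w1.pkl","rb"))
g=im["color"].max(2)
m=np.zeros(g.shape,bool);m[125:185,345:440]=g[125:185,345:440]<40
n,l,st,c=cv2.connectedComponentsWithStats(m.astype(np.uint8))
for i in range(1,n):
    if st[i][4]>60:
        cnt=max(cv2.findContours((l==i).astype(np.uint8),0,2)[0],key=len)[:,0]
        ys,xs=np.nonzero(l==i)
        print("black",st[i],c[i],pts(im,np.c_[xs,ys]).mean(0),cv2.minAreaRect(onplane(im,cnt,.142)[:,:2].astype(np.float32)))
# rods/bar ends at z .108
P=onplane(im,[[290,117],[290,186],[470,116],[455,189]],.108);print(P)
for a,b in((0,2),(1,3),(0,1)):
    d=P[b]-P[a];print(np.degrees(np.arctan2(d[1],d[0])),np.linalg.norm(d))
a=np.radians(19.7)
print("bar predicted tin", .502+.105*np.cos(a),.202+.105*np.sin(a))
print(to([.502,.202,.20],110))
E
```

```text
[[0.48634624 0.23622758 0.108     ]
 [0.51455685 0.16304377 0.108     ]
 [0.6768876  0.30876659 0.108     ]
 [0.70290334 0.2266137  0.108     ]]
20.84180710837811 0.20388211939741047
18.650355726684545 0.1987851550732013
-68.9195440412599 0.07843283026197811
bar predicted tin 0.600854407205264 0.23739500213442363
(array([0.0136, 0.0335, 0.0881]), np.float64(-0.3))
```

>>> arm_command(rows=[0.013,0.032,0.03,0,0.013,0.032,0.088,0,0.013,0.032,0.088,0,0.013,0.032,0.088,0], hand=0.6)

```text
time_s: 2.45
tool_pos: [0.502, 0.2012, 0.203]
tool_rot: [179.8, 0.0, 109.7]
wrist_force: [-0.5, -0.0, 0.8]
finger_gap: 0.601
```

```bash
python3 - <<'E'
from h import *
import pickle
im=get_image("wrist");save(im,"pics/w2.png")
hsv=cv2.cvtColor(im["color"],cv2.COLOR_RGB2HSV);H,S,V=[hsv[...,i].astype(int) for i in range(3)]
m=((H<6)|(H>174))&(S>120)
n,l,st,c=cv2.connectedComponentsWithStats(m.astype(np.uint8))
for i in range(1,n):
    if st[i][4]>100:
        ys,xs=np.nonzero(l==i);P=pts(im,np.c_[xs,ys]);cnt=max(cv2.findContours((l==i).astype(np.uint8),0,2)[0],key=len)[:,0]
        w=onplane(im,cnt,.112);r=cv2.minAreaRect(w[:,:2].astype(np.float32))
        print(st[i],c[i],P.mean(0),r)
print(to([.502,.202,.089],110))
E
```

```text
[ 253  150   20   69 1286] [262.08398134 183.76360809] [0.50149728 0.20318235 0.11721174] ((0.5024672150611877, 0.20100456476211548), (0.016018299385905266, 0.06123950332403183), 19.10366439819336)
(array([ 0.0008, -0.0004,  0.1142]), np.float64(-0.3))
```

View pics/w2.png

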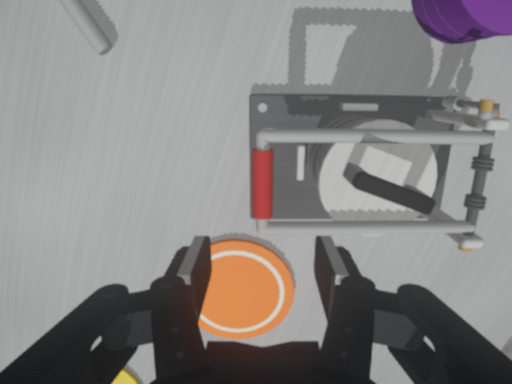

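The bar is at (262,184) in the view, which gives (0.502, 0.201), matching the TCP. I'll descend and grip.

>>> arm_command(rows=[0,0,0.04,0,0,0,0.08,0,0,0,0.1,0,0,0,0.113,0,0,0,0.113,0])

```text
time_s: 3.12
tool_pos: [0.5016, 0.2017, 0.0881]
tool_rot: [179.9, 0.0, 109.7]
wrist_force: [-0.2, 0.2, -0.4]
finger_gap: 0.598
```

>>> arm_command(rows=[0,0,0,0,0,0,0,0,0,0,0,0,0,0,0,0], hand=0, grip_force=35)

```text
time_s: 3.62
tool_pos: [0.5023, 0.202, 0.0891]
tool_rot: [179.8, 0.0, 109.7]
wrist_force: [-0.9, -0.3, 10.0]
finger_gap: 0.002
```

The fingers closed fully, so I'll look.

```bash
python3 - <<'E'
from h import *
print(read_state()["wrist_force"],read_state()["finger_gap"])
for n in("wrist","side","scene"):
    im=get_image(n);save(im,f"pics/{n}3.png")
    if n!="wrist":
        x,y=(250,170) if n=="scene" else (145,165)
        cv2.imwrite(f"pics/{n}3c.png",cv2.resize(cv2.cvtColor(im["color"][y:y+110,x:x+130],cv2.COLOR_RGB2BGR),None,fx=5,fy=5,interpolation=2))
E
```

```text
[-0.85277039 -0.2699984   9.97495099] 0.002261854875237053
```

View pics/wrist3.png

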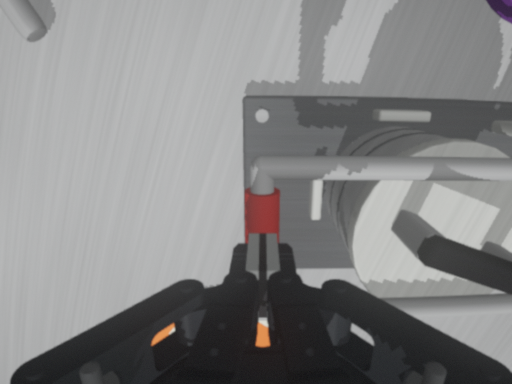

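View pics/side3c.png

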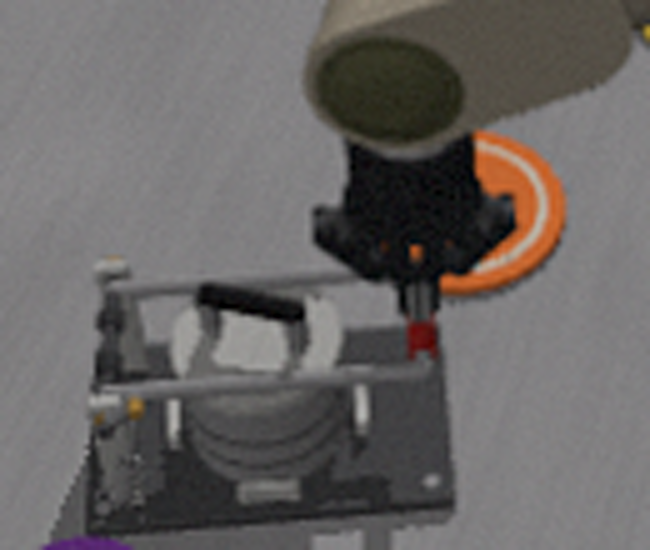

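View pics/scene3c.png

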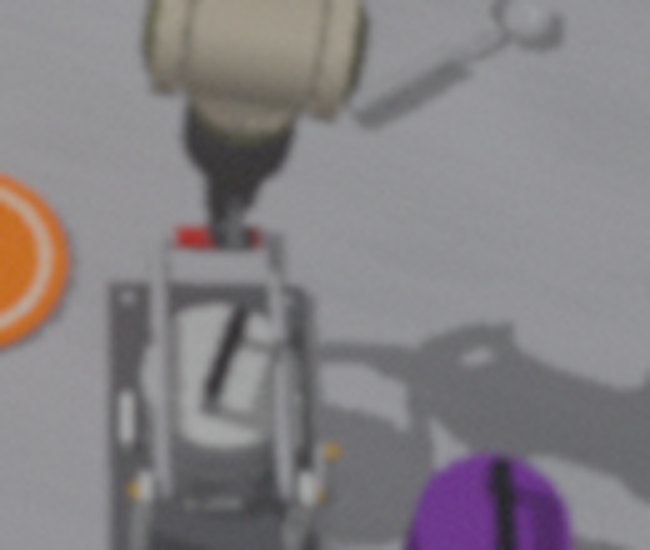

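```bash
python3 - <<'E'
from h import *
im=get_image("wrist")
for uv in([263,200],[263,215],[263,228],[253,238],[272,238],[253,245],[272,245],[253,255],[263,255],[272,258],[253,265],[340,170]): print(uv,pts(im,[uv])[0].round(4))
cv2.imwrite("pics/w3c.png",cv2.resize(cv2.cvtColor(im["color"][180:300,190:340],cv2.COLOR_RGB2BGR),None,fx=5,fy=5,interpolation=0))
print(read_state())
E
```

```text
[263, 200] [0.4933 0.2281 0.1169]
[263, 215] [0.4959 0.2209 0.1169]
[263, 228] [0.4982 0.2147 0.1176]
[253, 238] [0.4942 0.2117 0.1256]
[272, 238] [0.5026 0.2146 0.1255]
[253, 245] [0.4944 0.2116 0.1324]
[272, 245] [0.5022 0.215  0.1335]
[253, 255] [0.4945 0.212  0.1419]
[263, 255] [0.4985 0.2133 0.1419]
[272, 258] [0.5016 0.2155 0.1461]
[253, 265] [0.4944 0.2131 0.1518]
[340, 170] [0.5231 0.2537 0.1142]
{'time_s': 3.825, 'joint_positions': array([ 9.50298707e+00,  2.64792066e+01,  9.16925226e+01,  3.82541168e-03,
        6.16070152e+01, -1.02270496e+01]), 'qd': array([-0.08836871, -0.05069352,  0.02007687, -0.10661755,  0.02149773,
        0.00762099]), 'effort': array([-7.10080541e-02, -4.00280106e+01, -1.99351394e+01, -1.48813514e-02,
       -8.59006564e-02, -2.34520821e-04]), 'tool_pos': array([0.50232447, 0.20202225, 0.08911387]), 'tool_rot': array([1.79781661e+02, 3.59650280e-02, 1.09728156e+02]), 'wrist_force': array([-0.78696938, -0.40868371,  9.40838898]), 'moment': array([-0.00973945,  0.05004324, -0.02089338]), 'finger_gap': 0.004119094630050506}
```

View pics/w3c.png

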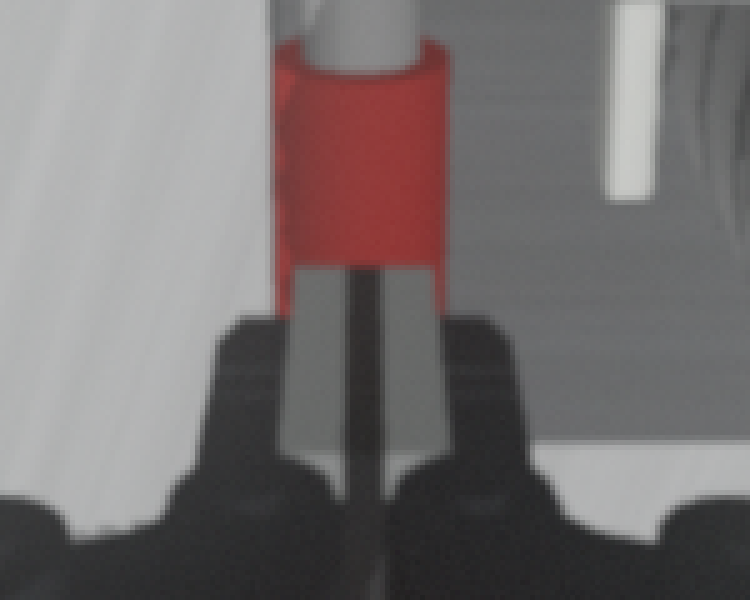

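The fingertips measure z≈0.119, resting on top of the bar, while the reported TCP is 0.089. I'll lift off and measure the tip offset free of contact.

>>> arm_command(rows=[0,0,-0.03,0,0,0,-0.04,0,0,0,-0.04,0,0,0,-0.04,0])

```text
time_s: 4.32
tool_pos: [0.5006, 0.2017, 0.1264]
tool_rot: [-179.9, -0.0, 109.7]
wrist_force: [-0.2, -1.0, 0.6]
finger_gap: 0.001
```

```bash
python3 - <<'E'
from h import *
s=read_state();print(s["tool_pos"],s["wrist_force"],s["finger_gap"])
im=get_image("wrist");save(im,"pics/w4.png")
for r in range(222,262,3):
    print(r,[pts(im,[[c,r]])[0].round(4).tolist() for c in(252,273)])
s=get_image("side");save(s,"pics/s4.png")
E
```

```text
[0.50064194 0.20166618 0.1263526 ] [-0.24808731 -0.974642    0.61173551] 0.000545509683576606
222 [[0.4951, 0.1982, 0.1131], [0.5072, 0.2035, 0.1152]]
225 [[0.4958, 0.1962, 0.1128], [0.5078, 0.2017, 0.1154]]
228 [[0.4964, 0.1944, 0.1132], [0.5086, 0.1995, 0.1149]]
231 [[0.4972, 0.192, 0.1123], [0.5092, 0.1978, 0.1155]]
234 [[0.4921, 0.2112, 0.1586], [0.5014, 0.2152, 0.1598]]
237 [[0.4921, 0.2119, 0.1631], [0.5015, 0.2147, 0.1622]]
240 [[0.4923, 0.2115, 0.1655], [0.5013, 0.2148, 0.1655]]
243 [[0.4925, 0.211, 0.1673], [0.5012, 0.2149, 0.1687]]
246 [[0.4924, 0.2119, 0.1719], [0.501, 0.2152, 0.1723]]
249 [[0.4924, 0.212, 0.175], [0.5012, 0.2144, 0.1735]]
252 [[0.4927, 0.2114, 0.1763], [0.5012, 0.2143, 0.1762]]
255 [[0.4927, 0.2115, 0.1792], [0.501, 0.2145, 0.1792]]
258 [[0.4929, 0.2113, 0.1813], [0.5008, 0.2148, 0.1822]]
261 [[0.4928, 0.2119, 0.1847], [0.5007, 0.2147, 0.1845]]
```

View pics/w4.png

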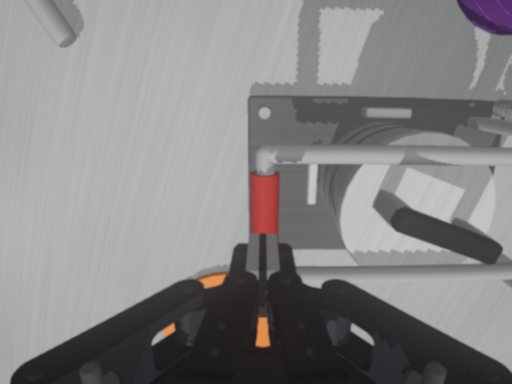

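The offset is a consistent 30 mm both free (0.157 against 0.126) and in contact with the bar, so the true tip height is the reported z + 0.030. I'll regrip with the corrected height: grasp point on the bar needs a reported z of about 0.059.

>>> arm_command(rows=[0,0,0,0,0,0,0,0,0,0,0,0,0,0,0.02,0,0,0,0.04,0,0,0,0.055,0,0,0,0.067,0,0,0,0.067,0], hand=0.6)

```text
time_s: 5.42
tool_pos: [0.5008, 0.2017, 0.0597]
tool_rot: [-179.9, -0.0, 109.7]
wrist_force: [-0.4, 0.0, 0.2]
finger_gap: 0.603
```

```bash
python3 - <<'E'
from h import *
s=read_state();print(s["tool_pos"],s["wrist_force"],s["finger_gap"])
im=get_image("wrist");save(im,"pics/w5.png")
E
```

```text
[0.50077224 0.20172189 0.05970294] [-0.41787557  0.02926753  0.18884367] 0.6026736032563491
```

View pics/w5.png

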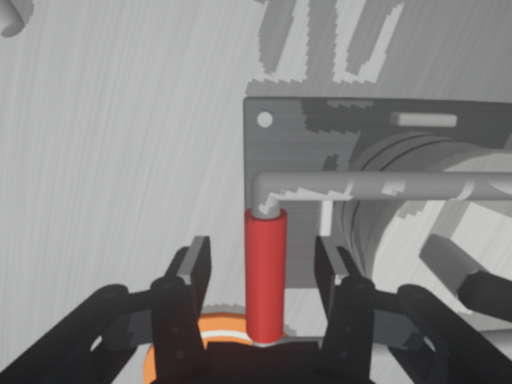

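The bar, at columns 245–287, is now between the open fingers with no contact. I'll close on it.

>>> arm_command(rows=[0,0,0,0,0,0,0,0,0,0,0,0,0,0,0,0,0,0,0,0], hand=0, grip_force=40)

```text
time_s: 6.1
tool_pos: [0.5019, 0.202, 0.0609]
tool_rot: [179.9, 0.0, 109.7]
wrist_force: [4.3, 2.4, 5.1]
finger_gap: 0.197
```

```bash
python3 - <<'E'
from h import *
s=read_state();print(s["tool_pos"],s["wrist_force"],s["finger_gap"])
# arc in tool frame: tool y = (sin yaw,-cos yaw)~ cradle +x ; tool z down
for th in np.arange(0,1.66,.1): print(round(th,2),"dy",round(.197*(1-np.cos(th)),4),"dz",round(-.197*np.sin(th),4), "r",round(float(np.hypot(.502+.197*(1-np.cos(th))*np.cos(.349),.202+.197*(1-np.cos(th))*np.sin(.349))),3))
E
```

```text
[0.50187082 0.20197583 0.06091213] [4.27732102 2.38929077 5.13214033] 0.19719189740025664
0.0 dy 0.0 dz -0.0 r 0.541
0.1 dy 0.001 dz -0.0197 r 0.542
0.2 dy 0.0039 dz -0.0391 r 0.545
0.3 dy 0.0088 dz -0.0582 r 0.55
0.4 dy 0.0156 dz -0.0767 r 0.557
0.5 dy 0.0241 dz -0.0944 r 0.565
0.6 dy 0.0344 dz -0.1112 r 0.576
0.7 dy 0.0463 dz -0.1269 r 0.587
0.8 dy 0.0597 dz -0.1413 r 0.601
0.9 dy 0.0745 dz -0.1543 r 0.616
1.0 dy 0.0906 dz -0.1658 r 0.632
1.1 dy 0.1076 dz -0.1756 r 0.649
1.2 dy 0.1256 dz -0.1836 r 0.667
1.3 dy 0.1443 dz -0.1898 r 0.685
1.4 dy 0.1635 dz -0.1941 r 0.705
1.5 dy 0.1831 dz -0.1965 r 0.724
1.6 dy 0.2028 dz -0.1969 r 0.744
```

>>> arm_command(rows=[0,0.002,-0.01,0,0,0.003,-0.025,0,0,0.006,-0.041,0,0,0.01,-0.059,0,0,0.017,-0.077,0,0,0.025,-0.0945,0,0,0.035,-0.111,0,0,0.035,-0.111,0])

```text
time_s: 7.1
tool_pos: [0.5317, 0.2127, 0.1731]
tool_rot: [-179.6, 0.0, 109.7]
wrist_force: [-14.5, -8.3, 6.8]
finger_gap: 0.193
```

```bash
python3 - <<'E'
from h import *
s=read_state();print(s["tool_pos"],s["wrist_force"],s["finger_gap"])
d=s["tool_pos"]-np.array([.5019,.202,.0609]);print("along",d[:2]@[np.cos(.349),np.sin(.349)],"lat",d[:2]@[-np.sin(.349),np.cos(.349)],"z",d[2])
im=get_image("wrist");save(im,"pics/w6.png")
im=get_image("side");save(im,"pics/s6.png")
E
```

```text
[0.53173327 0.2126909  0.17307916] [-14.5352079   -8.25632028   6.84154117] 0.1925970684912722
along 0.0316906186764983 lat -0.000155336186381372 z 0.11217916173639958
```

View pics/w6.png

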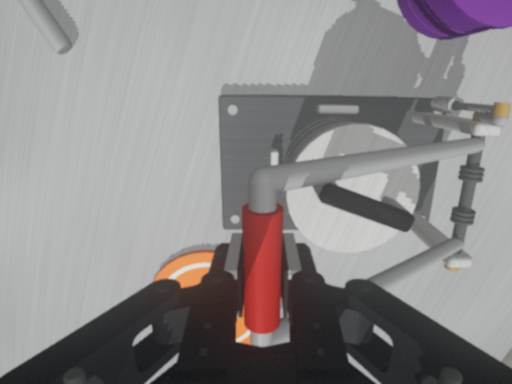

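View pics/s6.png

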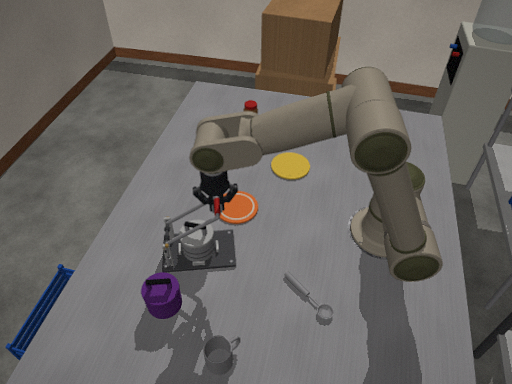

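The clamp is at about 0.6 rad with the bar held and the tin in its place; there is some radial load, so I'll trim 2–3 mm.

>>> arm_command(rows=[0,0.009,-0.016,0,0,0.022,-0.03,0,0,0.0365,-0.043,0,0,0.0525,-0.0545,0,0,0.0695,-0.0645,0,0,0.087,-0.0725,0,0,0.106,-0.0785,0,0,0.106,-0.0785,0])

```text
time_s: 8.2
tool_pos: [0.6347, 0.2492, 0.2531]
tool_rot: [179.8, 0.1, 109.7]
wrist_force: [-1.0, -2.2, 9.9]
finger_gap: 0.19
```

```bash
python3 - <<'E'
from h import *
s=read_state();print(s["tool_pos"],s["wrist_force"],s["finger_gap"],s["joint_positions"])
d=s["tool_pos"]-np.array([.5019,.202,.0609]);print("along",d[:2]@[np.cos(.349),np.sin(.349)],"lat",d[:2]@[-np.sin(.349),np.cos(.349)],"z",d[2])
im=get_image("side");save(im,"pics/s7.png")
E
```

```text
[0.63466976 0.24916442 0.2530986 ] [-1.00137026 -2.21207118  9.93762478] 0.1904593225371288 [ 1.16306082e+01  3.81981105e+01  4.76510226e+01 -4.09279811e-02
  9.39115505e+01 -8.07467322e+00]
along 0.14089401808640417 lat -0.0010805978995976778 z 0.19219860027553437
```

View pics/s7.png

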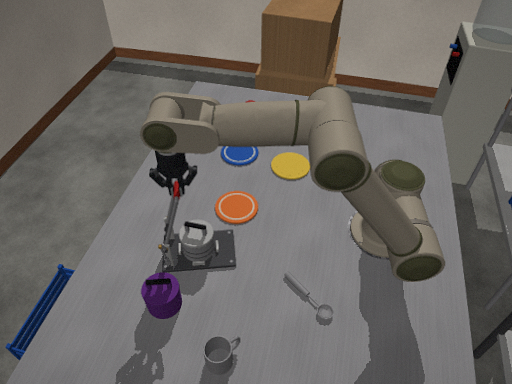

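>>> arm_command(rows=[0,0.015,-0.004,0,0,0.03,-0.0065,0,0,0.045,-0.008,0,0,0.055,-0.0085,0,0,0.055,-0.0085,0])

```text
time_s: 8.88
tool_pos: [0.686, 0.2675, 0.2595]
tool_rot: [179.9, 0.1, 109.7]
wrist_force: [3.9, -1.7, 3.6]
finger_gap: 0.193
```

```bash
python3 - <<'E'
from h import *
s=read_state();print(s["tool_pos"],s["tool_rot"],s["wrist_force"],s["finger_gap"],s["joint_positions"])
d=s["tool_pos"]-np.array([.5019,.202,.0609]);print("along",d[:2]@[np.cos(.349),np.sin(.349)],"lat",d[:2]@[-np.sin(.349),np.cos(.349)],"z",d[2])
E
```

```text
[0.68604784 0.26746955 0.25951505] [1.79911418e+02 5.77282993e-02 1.09691057e+02] [ 3.91881947 -1.71560556  3.57958606] 0.19285616377737677 [ 1.22296270e+01  4.89022749e+01  2.79113557e+01 -4.69566334e-02
  1.03091037e+02 -7.47214792e+00]
along 0.19543436752787435 lat -0.001448143431419869 z 0.1986150524606743
```

>>> arm_command(rows=[0,0.006,0,0,0,0.012,0,0,0,0.012,0,0])

```text
time_s: 9.25
tool_pos: [0.697, 0.2714, 0.2588]
tool_rot: [180.0, 0.0, 109.7]
wrist_force: [3.2, -3.0, 0.7]
finger_gap: 0.194
```

>>> arm_command(rows=[0,0,0,0,0,0,0,0,0,0,0,0,0,0,0,0,0,0,0,0,0,0,0,0], hand=1)

```text
time_s: 10.0
tool_pos: [0.6968, 0.272, 0.2585]
tool_rot: [-180.0, -0.0, 109.7]
wrist_force: [-0.4, 0.4, 0.4]
finger_gap: 1.001
```

```bash
python3 - <<'E'
from h import *
s=read_state();print(s["tool_pos"],s["wrist_force"],s["finger_gap"],s["joint_positions"])
im=get_image("wrist");save(im,"pics/w8.png")
E
```

```text
[0.69678762 0.2719881  0.25845276] [-0.38184064  0.42662211  0.4210694 ] 1.0011371465954877 [ 1.23767457e+01  5.19486544e+01  2.24081078e+01  3.83089522e-03
  1.05646626e+02 -7.34785717e+00]
```

View pics/w8.png

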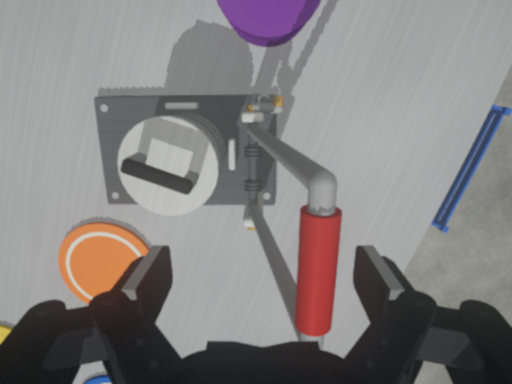

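The bar, at (318,270), is free between the open fingers, not touching either, and the clamp is at its stop. I'll rise straight up.

>>> arm_command(rows=[0,0,-0.008,0,0,0,-0.016,0,0,0,-0.025,0,0,0,-0.03,0,0,0,-0.03,0])

```text
time_s: 10.68
tool_pos: [0.697, 0.272, 0.2887]
tool_rot: [180.0, 0.0, 109.7]
wrist_force: [-0.1, -0.1, -0.1]
finger_gap: 0.999
```

```bash
python3 - <<'E'
from h import *
s=read_state();print(s["tool_pos"],s["tool_rot"],s["wrist_force"],s["finger_gap"],s["joint_positions"])
im=get_image("wrist");save(im,"pics/w9.png")
for uv in([170,262],[355,262],[150,245],[372,245],[312,240]): print(uv,pts(im,[uv])[0].round(4))
E
```

```text
[0.69703483 0.27199401 0.28865179] [1.79953148e+02 6.41109523e-03 1.09721843e+02] [-0.13600767 -0.0938388  -0.07136663] 0.9994828579291869 [ 1.23746388e+01  5.42044060e+01  1.36616863e+01 -3.95929550e-04
  1.12086620e+02 -7.34735618e+00]
[170, 262] [0.6562 0.2602 0.3316]
[355, 262] [0.7364 0.2888 0.3317]
[150, 245] [0.581  0.065  0.0095]
[372, 245] [0.7388 0.3002 0.334 ]
[312, 240] [0.7201 0.2842 0.3111]
```

View pics/w9.png

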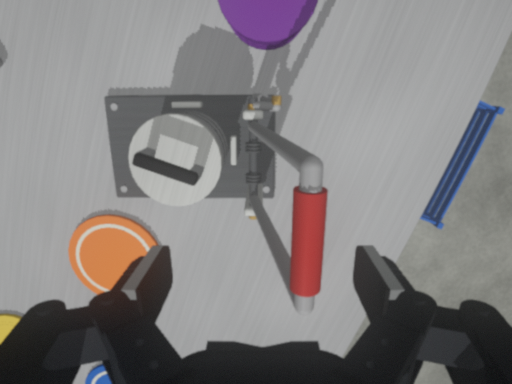

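The tips are at z = 0.332, above the bar top at 0.311, and the clamp stays open. The handle is at (166,168), so I'll measure it and back off.

>>> arm_command(rows=[0,-0.02,-0.005,0,0,-0.05,-0.01,0,0,-0.1,-0.02,0,0,-0.15,-0.02,0,0,-0.15,-0.02,0,0,-0.15,-0.02,0])

```text
time_s: 11.48
tool_pos: [0.5562, 0.2214, 0.3088]
tool_rot: [179.9, 0.0, 109.7]
wrist_force: [-0.1, -0.9, 0.1]
finger_gap: 1.003
```

```bash
cat > hd.py <<'E'
from h import *
def handle(im,z=.142,near=(.602,.24)):
    g=im["color"].max(2); m=(g<48).astype(np.uint8)
    n,l,st,c=cv2.connectedComponentsWithStats(m)
    for i in range(1,n):
        if st[i][4]>60:
            p=onplane(im,[c[i]],z)[0]
            if np.hypot(*(p[:2]-near))<.05:
                cnt=max(cv2.findContours((l==i).astype(np.uint8),0,2)[0],key=len)[:,0]
                ys,xs=np.nonzero(l==i)
                print(st[i],c[i].round(1),pts(im,np.c_[xs,ys]).mean(0).round(4),p.round(4),cv2.minAreaRect(onplane(im,cnt,z)[:,:2].astype(np.float32)))
E
python3 - <<'E'
from hd import *
s=read_state();print(s["tool_pos"],s["tool_rot"],s["wrist_force"])
for n in("wrist","side","scene"):
    im=get_image(n);save(im,f"pics/{n}10.png");print(n);handle(im)
print(to([.602,.24,.28],180))
E
```

```text
[0.55619705 0.22141171 0.30875794] [1.79926523e+02 1.06015645e-02 1.09716238e+02] [-0.08829906 -0.8796455   0.07288963]
wrist
side
[185 222  21   8  83] [194.7 225.5] [0.5976 0.2494 0.1524] [0.6014 0.2416 0.142 ] ((0.6007325649261475, 0.24331769347190857), (0.018244747072458267, 0.06703808158636093), 89.7454833984375)
scene
(array([0.0021, 0.0489, 0.028 ]), np.float64(-70.3))
```

View pics/wrist10.png

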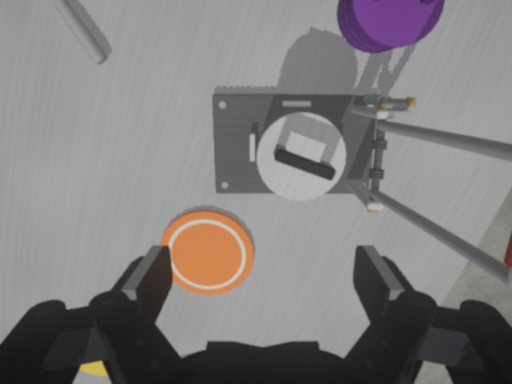

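View pics/side10.png

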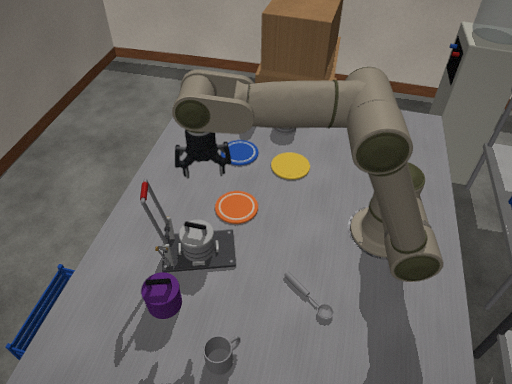

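The side view shows the clamp standing open with the tin in place. In the wrist view the handle runs from (275,153) to (335,174).

```bash
python3 - <<'E'
from h import *
im=get_image("wrist");g=im["color"].max(2)
m=np.zeros(g.shape,np.uint8);m[140:190,265:345]=g[140:190,265:345]<60
n,l,st,c=cv2.connectedComponentsWithStats(m);i=1+np.argmax(st[1:,4]);print(st[i],c[i])
cnt=max(cv2.findContours((l==i).astype(np.uint8),0,2)[0],key=len)[:,0]
for z in(.142,.136): print(cv2.minAreaRect(onplane(im,cnt,z)[:,:2].astype(np.float32)))
ys,xs=np.nonzero(l==i);P=pts(im,np.c_[xs,ys]);print(np.median(P,0))
# lid circle
gg=im["color"];ms=((g>150)).astype(np.uint8)
n,l,st,c=cv2.connectedComponentsWithStats(ms)
for k in range(1,n):
    if st[k][4]>1000 and st[k][4]<20000:
        cc=max(cv2.findContours((l==k).astype(np.uint8),0,2)[0],key=len)[:,0];print(st[k],c[k],cv2.minEnclosingCircle(onplane(im,cc,.102)[:,:2].astype(np.float32)))
E
```

```text
[275 150  30  11  61] [285.31147541 154.01639344]
((0.5809412002563477, 0.24231797456741333), (0.03176705166697502, 0.009160409681499004), 14.897359848022461)
((0.5818373560905457, 0.24138903617858887), (0.03233378008008003, 0.009323827922344208), 14.897377014160156)
[0.57309273 0.24266065 0.14121842]
[  389     0   123   143 12066] [460.4874855   76.01624399] ((0.7520919442176819, 0.390205055475235), 0.10175100713968277)
[ 380  133  132  114 9200] [445.87826087 184.05152174] ((0.7813289165496826, 0.2533336281776428), 0.10631465166807175)
```

```bash
cat >> hd.py <<'E'
def hdepth(im,lo=.131,hi=.152,near=(.602,.24),rad=.05):
    h,w=im["range_z"].shape;yy,xx=np.mgrid[:h,:w];uv=np.c_[xx.ravel(),yy.ravel()]
    P=pts(im,uv);ok=(im["range_z"].ravel()>0)&(P[:,2]>lo)&(P[:,2]<hi)&(np.hypot(P[:,0]-near[0],P[:,1]-near[1])<rad)
    Q=P[ok]; print(len(Q),Q.mean(0).round(4),cv2.minAreaRect(Q[:,:2].astype(np.float32)))
    v=np.linalg.svd(Q[:,:2]-Q[:,:2].mean(0))[2][0];print("angle",np.degrees(np.arctan2(v[1],v[0]))%180)
E
python3 - <<'E'
from hd import *
for n in("wrist","side","scene"):hdepth(get_image(n))
print(read_state()["time_s"])
E
```

```text
840 [0.5996 0.238  0.1413] ((0.6009787917137146, 0.23727281391620636), (0.014330636709928513, 0.069497250020504), 89.66259765625)
angle 179.53698708809944
105 [0.6018 0.2391 0.1413] ((0.6020678877830505, 0.2367381751537323), (0.017386596649885178, 0.06473567336797714), 88.1239013671875)
angle 179.1182788430815
81 [0.6049 0.2375 0.1406] ((0.6040229797363281, 0.2371397316455841), (0.014362051151692867, 0.07244300842285156), 89.10185241699219)
angle 0.13698444502128457
11.825
```

```bash
python3 -c "
from h import *
print(to([.601,.2375,.20],179.6))"
```

```text
(array([-1.000e-04,  4.770e-02,  1.079e-01]), np.float64(-69.9))
```

>>> arm_command(rows=[0,0.02,0.02,-10,0,0.048,0.05,-20,0,0.048,0.08,-30,0,0.048,0.108,-40,0,0.048,0.108,-50,0,0.048,0.108,-60,0,0.048,0.108,-70,0,0.048,0.108,-70], hand=0.7)

```text
time_s: 12.82
tool_pos: [0.601, 0.2376, 0.2001]
tool_rot: [180.0, -0.0, 179.6]
wrist_force: [0.0, 0.5, -0.5]
finger_gap: 0.695
```

```bash
python3 - <<'E'
from hd import *
im=get_image("wrist");save(im,"pics/w11.png");hdepth(im);s=read_state();print(s["tool_pos"],s["tool_rot"],to([.601,.2375,.087],179.6))
E
```

```text
1613 [0.5982 0.2374 0.1416] ((0.6007142663002014, 0.2371981292963028), (0.013791747391223907, 0.06975755840539932), 89.8644790649414)
angle 179.82612799152136
[0.60101125 0.23759239 0.20013641] [-1.79998264e+02 -5.29341349e-03  1.79521211e+02] (array([ 0.000e+00, -1.000e-04,  1.131e-01]), np.float64(-0.1))
```

View pics/w11.png

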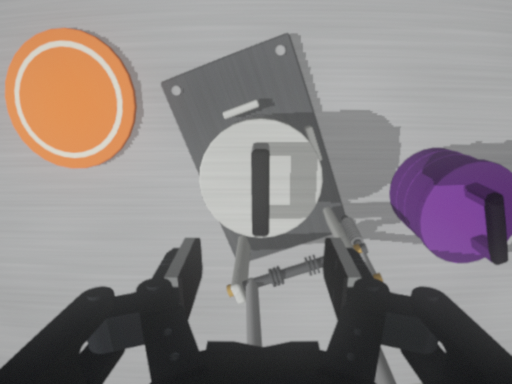

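The handle, at (260,192), is centred between the fingers and aligned with them. I'll descend and grip.

>>> arm_command(rows=[0,0,0.03,0,0,0,0.06,0,0,0,0.085,0,0,0,0.1,0,0,0,0.113,0,0,0,0.113,0])

```text
time_s: 13.62
tool_pos: [0.6007, 0.2375, 0.0868]
tool_rot: [-180.0, -0.1, 179.7]
wrist_force: [-0.2, 1.0, 0.3]
finger_gap: 0.698
```

```bash
python3 - <<'E'
from hd import *
im=get_image("wrist");save(im,"pics/w12.png");s=read_state();print(s["tool_pos"],s["wrist_force"],s["finger_gap"])
E
```

```text
[0.60107435 0.23758769 0.08762238] [-0.40751984  0.20877446 -0.46870016] 0.6934253692051229
```

View pics/w12.png

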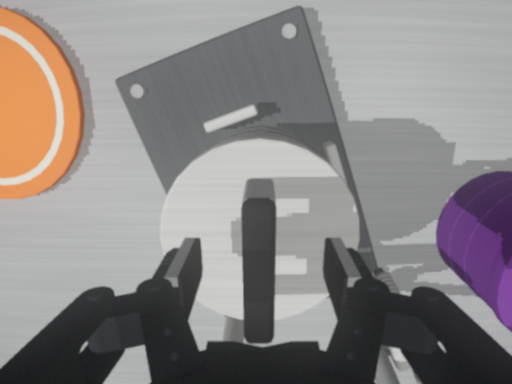

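The handle is between the pads with no contact, so I'll grip it.

>>> arm_command(rows=[0,0,0,0,0,0,0,0,0,0,0,0,0,0,0,0,0,0,0,0,0,0,0,0], hand=0, grip_force=70)

```text
time_s: 14.42
tool_pos: [0.6012, 0.2373, 0.0878]
tool_rot: [-180.0, 0.1, 179.7]
wrist_force: [-1.0, -4.8, 6.1]
finger_gap: 0.152
```

>>> arm_command(rows=[0,0,-0.005,0,0,0,-0.015,0,0,0,-0.03,0,0,0,-0.05,0,0,0,-0.05,0])

```text
time_s: 15.05
tool_pos: [0.6017, 0.2379, 0.1395]
tool_rot: [179.9, 0.2, 179.7]
wrist_force: [0.4, -0.6, -6.0]
finger_gap: 0.15
```

```bash
python3 - <<'E'
from hd import *
im=get_image("wrist");save(im,"pics/w13.png");im=get_image("side");save(im,"pics/s13.png");s=read_state();print(s["tool_pos"],s["wrist_force"],s["moment"],s["finger_gap"])
E
```

```text
[0.60060579 0.23759855 0.13695669] [-0.66828951 -0.31234307 -6.18756841] [-0.00150216  0.02107319 -0.03561318] 0.14977223709315277
```

View pics/s13.png

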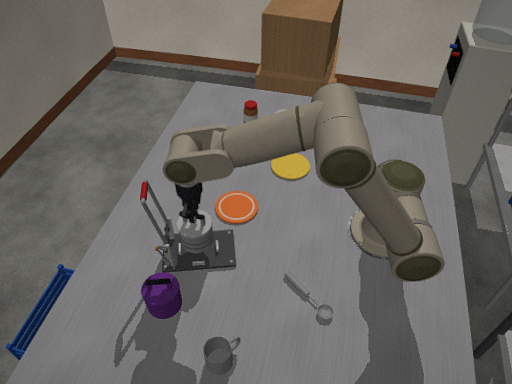

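View pics/w13.png

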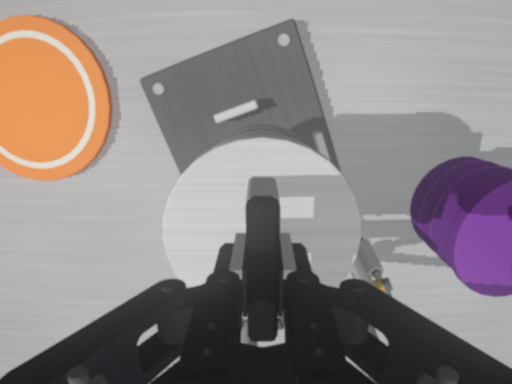

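The tin is lifted level at about 6 N and the clamp is still open. I'll raise it, then carry it to the blue mat.

>>> arm_command(rows=[0,0,-0.02,0,0,0,-0.045,0,0,0,-0.07,0,0,-0.01,-0.085,0,0,-0.03,-0.09,0,0,-0.06,-0.09,0,0,-0.1,-0.09,0,0,-0.14,-0.09,0])

```text
time_s: 16.15
tool_pos: [0.5995, 0.095, 0.226]
tool_rot: [-180.0, -0.1, 179.7]
wrist_force: [0.8, -0.6, -5.5]
finger_gap: 0.147
```

>>> arm_command(rows=[0,-0.04,0,0,0,-0.08,0,0,0,-0.12,0,0,0,-0.16,0,0,0,-0.2,0,0,0,-0.24,0,0,0,-0.28,0,0,0,-0.31,0,0])

```text
time_s: 17.15
tool_pos: [0.5972, -0.2152, 0.2259]
tool_rot: [180.0, -0.1, 179.6]
wrist_force: [-0.5, 1.1, -5.7]
finger_gap: 0.149
```

```bash
python3 - <<'E'
from hd import *
s=read_state();print(s["tool_pos"],s["tool_rot"],s["wrist_force"],s["moment"],s["finger_gap"],s["joint_positions"],to([.602,-.2865,.20],179.6))
E
```

```text
[ 0.59724265 -0.21524087  0.22589627] [ 1.79957993e+02 -1.32231879e-01  1.79612041e+02] [-0.46623623  1.07731411 -5.69276251] [0.04165801 0.02950303 0.02115982] 0.1486766848489018 [-3.03611365e+01  3.17307366e+01  6.21337779e+01 -2.97359356e-02
  8.62710198e+01 -1.19971160e+02] (array([-0.0053, -0.0712,  0.0258]), np.float64(0.0))
```

>>> arm_command(rows=[-0.002,-0.03,0,0,-0.005,-0.055,0.01,0,-0.005,-0.07,0.03,0,-0.005,-0.07,0.06,0,-0.005,-0.07,0.09,0,-0.005,-0.07,0.1,0,-0.005,-0.07,0.1,0,-0.005,-0.07,0.1,0])

```text
time_s: 18.15
tool_pos: [0.6039, -0.2827, 0.1286]
tool_rot: [-179.9, 0.1, 179.7]
wrist_force: [0.5, 0.6, -5.0]
finger_gap: 0.149
```

```bash
python3 - <<'E'
from hd import *
s=read_state();print(s["tool_pos"],s["tool_rot"],s["wrist_force"],s["moment"],s["finger_gap"],to([.602,-.2865,.0838],179.6))
for n in("wrist","side","scene"):
    im=get_image(n);save(im,f"pics/{n}14.png")
    if n!="wrist":
        x,y=(100,150) if n=="scene" else (180,95)
        cv2.imwrite(f"pics/{n}14c.png",cv2.resize(cv2.cvtColor(im["color"][y:y+110,x:x+130],cv2.COLOR_RGB2BGR),None,fx=5,fy=5,interpolation=2))
E
```

```text
[ 0.60387315 -0.28270087  0.12858641] [-1.79929376e+02  1.02761977e-01  1.79737703e+02] [ 0.49940354  0.64260924 -4.97829365] [ 0.02504234  0.06407909 -0.01626228] 0.14910975963315565 (array([ 0.0019, -0.0038,  0.0448]), np.float64(0.1))
```

View pics/wrist14.png

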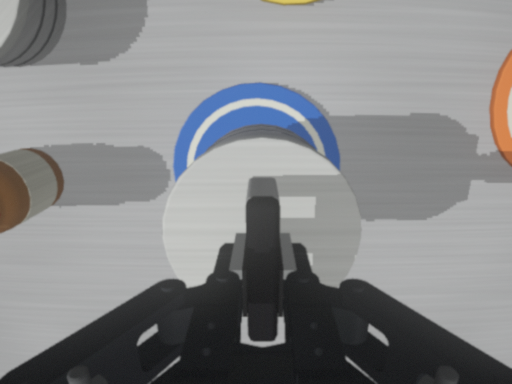

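View pics/side14c.png

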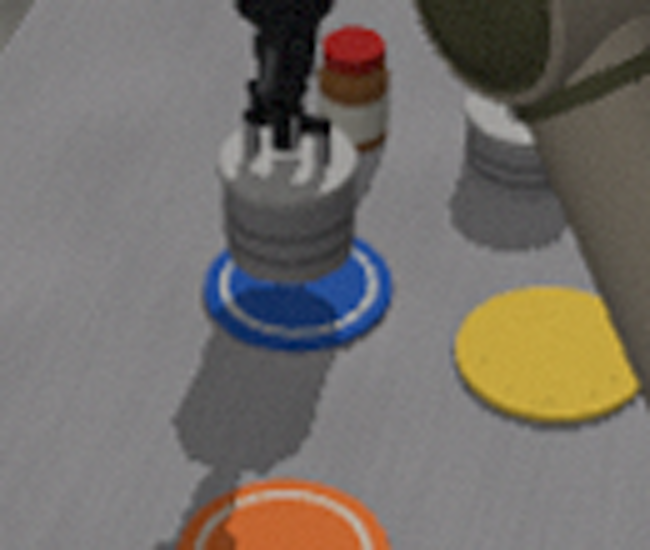

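View pics/scene14c.png

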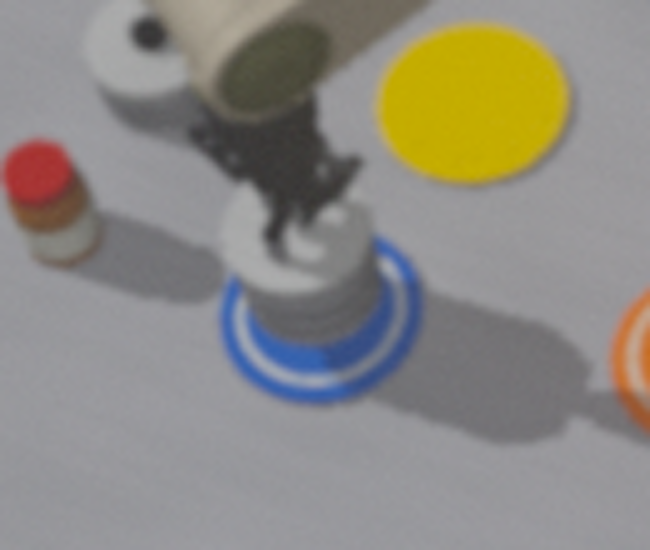

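The tin hangs level over the blue mat, centred to about 4 mm. I'll lower it slowly.

>>> arm_command(rows=[0.001,-0.003,0.01,0,0.001,-0.003,0.02,0,0.001,-0.003,0.028,0,0.001,-0.003,0.034,0,0.001,-0.003,0.038,0,0.001,-0.003,0.0395,0,0.001,-0.003,0.041,0,0.001,-0.003,0.041,0])

```text
time_s: 19.3
tool_pos: [0.6024, -0.2855, 0.0864]
tool_rot: [-180.0, 0.0, 179.7]
wrist_force: [-0.4, -0.2, -5.1]
finger_gap: 0.149
```

>>> arm_command(rows=[0,0,0.001,0,0,0,0.002,0,0,0,0.0025,0,0,0,0.003,0])

```text
time_s: 19.8
tool_pos: [0.6025, -0.2858, 0.0838]
tool_rot: [-180.0, 0.0, 179.7]
wrist_force: [-0.7, -1.4, -1.8]
finger_gap: 0.15
```

>>> arm_command(rows=[0,0,0.0005,0,0,0,0.001,0,0,0,0.001,0])

```text
time_s: 20.18
tool_pos: [0.6026, -0.2863, 0.0836]
tool_rot: [-179.9, 0.1, 179.7]
wrist_force: [-3.2, -2.7, 5.3]
finger_gap: 0.149
```

The wrist force went from −5 N through zero to +5 N, so the tin rests on the mat. I'll open the fingers partway and rise.

>>> arm_command(rows=[0,0,0,0,0,0,0,0,0,0,0,0,0,0,0,0,0,0,0,0,0,0,0,0], hand=0.6)

```text
time_s: 20.92
tool_pos: [0.6023, -0.2854, 0.0823]
tool_rot: [180.0, -0.0, 179.7]
wrist_force: [0.1, 0.3, 0.6]
finger_gap: 0.602
```

>>> arm_command(rows=[0,0,-0.015,0,0,0,-0.04,0,0,0,-0.08,0,0,0,-0.12,0,0,0,-0.16,0,0,0,-0.16,0])

```text
time_s: 21.68
tool_pos: [0.6032, -0.286, 0.2471]
tool_rot: [-179.7, 0.4, 179.7]
wrist_force: [-0.2, 0.3, -0.1]
finger_gap: 0.603
```

```bash
python3 - <<'E'
from hd import *
s=read_state();print(s["time_s"],s["tool_pos"],s["wrist_force"],s["finger_gap"])
for n in("wrist","side","scene"):
    im=get_image(n);save(im,f"pics/{n}15.png");hdepth(im,.126,.15,(.602,-.286),.06)
E
```

```text
21.675 [ 0.6032275  -0.28602807  0.24712946] [-0.1877059   0.3406498  -0.09023491] 0.6030021360223535
1128 [ 0.5998 -0.2853  0.1376] ((0.6023805737495422, -0.28514719009399414), (0.01378154382109642, 0.07011214643716812), 89.45026397705078)
angle 179.24271095914537
72 [ 0.6053 -0.2797  0.1337] ((0.6053708791732788, -0.28060293197631836), (0.021992642432451248, 0.0702390968799591), 86.56802368164062)
angle 1.138863635633811
74 [ 0.6045 -0.2823  0.1349] ((0.6025335192680359, -0.2823162078857422), (0.01595044508576393, 0.07312043011188507), 87.66920471191406)
angle 178.86389156671035
```

View pics/wrist15.png

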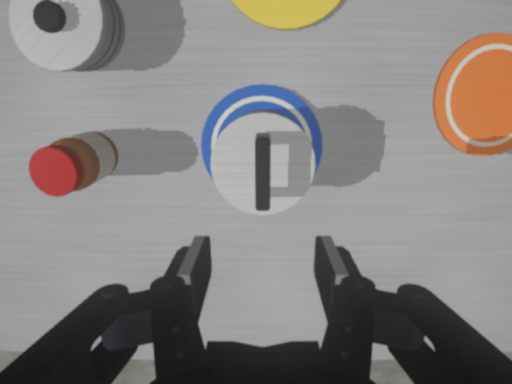

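View pics/side15.png

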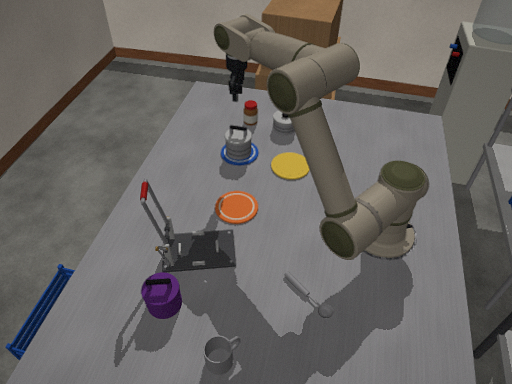

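View pics/scene15.png

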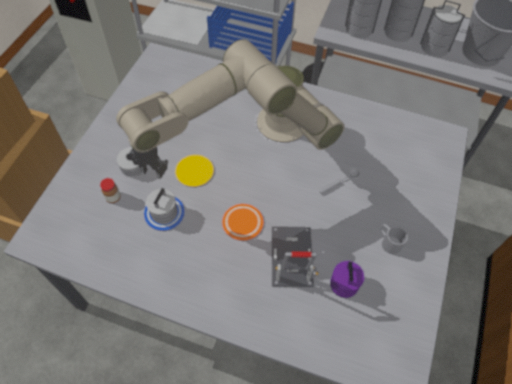

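The tin stands upright in the middle of the blue mat: its handle top is at 0.138 m, as it should be, at (0.602, −0.285). The clamp is still open and the bystanders are in place, so I'll hand in.

```bash
python3 -c "
from h import *
print(robot.hand_in())"
```

```text
the job is handed in; nothing more can be done
None
```

I swung the clamp up by its red bar to its stop at about 1.75 rad and let go. I then lifted the tin by its handle and set it on the blue mat, handing in at about 22 s.

**Last checks:**
- **Tin:** upright, with the handle top at z ≈ 0.138 m as expected. It is centred at about (0.602, −0.285), within 2 mm of the measured mat centre.
- **Clamp and other things:** the clamp was still open, and the other things looked undisturbed.
- **Gripper:** touching nothing, with wrist force near 0 N.

**What disagreed:** the real fingertips sit about 30 mm higher than the reported TCP. Because of this my first grip missed, and the closed fingers rested on top of the bar at about 10 N. I measured the offset, corrected for it and regripped; nothing was moved by the miss. The largest wrist force I read was about 18 N, while lifting the clamp.

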